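Set up the wreath-wiring station and fetch the full wire reel

ROBOT

A 6-joint arm with a two-finger parallel gripper is mounted at the origin on the work surface. World frame = base frame: x ahead of the robot, y to its left, z up, the work surface at z = 0. Lengths are in m, angles in degrees, forces in N, time in s.
With the tool pointing down it reaches from about 0.35 to 0.975 m from the base axis. Payload 4.9 kg.
Tool frame: the origin (TCP) lies at the very end of the fingers, on their centre line; the grasp point (between the pads) lies 19 mm behind it (env.hold_point_z is the distance from the TCP to the grasp point, in m); z points along the fingers, y is the line along which they close (so a half turn about z gives the same grasp; the last joint's range is limited). The gripper opens to 85 mm and grips with 20 to 120 N. Pads are 22 mm wide; open, the fingers measure 114 mm over their backs; the gripper's body (76 mm by 85 mm) begins 54 mm behind the grasp point. The pads swing forward as they close: fully open they stand 13 mm farther back than shut.
Start: joints at [-70.588, 3.019, 92.412, -0, 84.569, -6.818], TCP at [0.276, -0.561, 0.231] pointing down, gripper open.
Joint ranges: [-172.51, 172.51], [-57.92, 126.97], [3.15, 148.05], [-58.71, 238.71], [5.1, 150.11], [-179.66, 179.66]. Speed limits (degrees/s): [147.25, 147.25, 180, 180, 180, 180].

INTERFACE

Orientations are given as a 3x3 rotation matrix whose columns are the frame's x, y, z axes.
In Python, from workcell import env, cams, job gives the robot as it stands. Calls block until the motion is done:
- env.move_to(position, orientation): joint-space move of the TCP to a pose.
- env.move_straight(position, orientation=None, max_speed=0.15, threshold=None): straight line of the TCP; orientation=None keeps the orientation; max_speed is the mean speed in m/s. With threshold (N) it stops when the force on the tool has changed by that much, and returns True; else False.
- env.goto_joints(angles): joint-space move.
- env.command_gripper(opening, effort=None): finger opening in m; effort is the grip in N (None keeps the last); returns when the fingers have stopped.
- env.wait(seconds).
- env.ik(position, orientation): joint angles nearest the present ones, or None.
- env.get_state(): the state.
- cams.camera(name): name is "scene" or "top" or "wrist"; returns the picture (400x640x3 uint8, blue, green, red); there is no depth.
- cams.get_calibration(name): a dict with "mtx" (3x3 intrinsics, pixels), "eye" and "orientation" of the camera in the world; the wrist camera has in their place "tool_from_camera" (4x4, takes a point from camera to tool coordinates, whose origin is the TCP and whose axes are the flange's). Camera axes: x right, y down, z forward; pixel columns grow to the right and rows downward; lengths in m; the calibration is good to about 2 mm. A picture is of the moment at which its call begins: read the wrist's pose just before it. get_calibration takes no time and is no camera call.
A pose or a line that the arm cannot do raises env.PlanningError and nothing moves.
- job.finish_job(): hands the job in; it is judged then, once.
The state is a dict: "clock": time; "joints": joint angles; "qd": joint speeds; "joint_efforts": joint torques, N m; "ee_pos": TCP position; "tcp_rot": TCP orientation; "ft_force": force on the tool from outside, world axes, zero at the start; "moment": the same for the moment, N m; "gripper_width": finger opening in m; "grip_force": force on a finger pad.
Only numpy, scipy, OpenCV 4.12 (cv2) and the standard library are available. Lean on these libraries where they do the work, as an engineer would, in place of code of your own. Each camera call takes 0.05 s, during which the arm holds its last target. There are 200 camera calls.

TASK

Set up the wiring station: seat the drilled wooden block fully home in the pocket of the bench clamp and swing the clamp's lever fully shut across it. Then find which of the two like tins holds the full reel of wire by hefting: lift the left tin clear of the board first and stand it back upright on the board, then lift the right one, and judge which is heavier. Finish while still holding the heavier tin, upright and still, directly above the clamped block and clear of it and the lever, with the lighter tin left standing on the board; do not tip a tin over, and leave the jar, pine cone and pot where they are.

Things in the scene. Friction and masses are not known exactly. Their poses are not given: they have to be found in the camera images.
- clamp: Bench clamp, fixed: a wooden base 100 (x) x 150 (y) x 30 mm high with a square pocket in the middle of its top and a steel pivot post at its +y end, 55 mm from the middle, carrying the lever. Origin: centre of the underside, z up; the pocket's sides lie along its x and y.
- pocket (a point): Centre of the pocket's mouth, level with the top of the clamp's base, 30 mm above the table. The pocket is 45 x 45 mm and 22 mm deep, so the seated block stands 28 mm proud.
- lever (a joint): Angle (rad) of the steel lever about its upright pivot: 0 = shut against its stop, the bar across the middle of the block, pointing to the clamp's -y; grows counter-clockwise from above as it opens (1.57: bar to the clamp's +x), at most 2.1. Starts at 1.5 to 2.0, turns lightly (0.5 N at the knob), stays where left. Bar 14 mm wide, 8 thick, its underside 61 mm above the table.
- lever_pivot (a point): On the lever's upright hinge axis, 64 mm above the table.
- lever_knob (a point): Middle of the lever's upright round wooden knob, 14 mm diameter, standing on the free end of the bar 85 mm from the hinge axis; its top is 93 mm above the table and the bar's top 69 mm. This point is 81 mm above the table.
- block: Loose pale wooden block with a 16 mm dark hole in the middle of its top and two small ones beside it, 42 x 42 x 50 mm high, 70 g, standing on the table between clamp and board. Origin: centre of the underside, z up, x and y square to its sides. It fits the pocket any quarter turn.
- board: Fixed plywood board lying on the table, 110 (x) x 210 (y) x 12 mm thick; the tins stand on it. Origin: centre of the underside, z up.
- tin_left: The left (+y side) of two outwardly identical closed square tins of bright metal, 52 x 52 x 75 mm high, standing on the board in a row along the board's y. One holds a full reel of wire (0.4 to 0.5 kg in all), the other a nearly used one (0.13 to 0.18 kg); either may be the heavy one. Origin: centre of the underside, z up, x and y square to its sides. Grip it across the board's x.
- tin_right: The right (-y side) of two outwardly identical closed square tins of bright metal, 52 x 52 x 75 mm high, standing on the board in a row along the board's y. One holds a full reel of wire (0.4 to 0.5 kg in all), the other a nearly used one (0.13 to 0.18 kg); either may be the heavy one. Origin: centre of the underside, z up, x and y square to its sides. Grip it across the board's x.
- jar: Bystander: lidded glass jar, 84 mm diameter, 120 mm high. Origin: centre of the underside.
- cone: Bystander: brown pine cone, 50 mm diameter, 58 mm high. Origin: centre of the underside.
- pot: Bystander: small terracotta pot, 72 mm diameter, 75 mm high. Origin: centre of the underside.

How it is judged (in metres and radians):
On the way, in this order (a step that is already met when the one before it is completed fails the run):
1. the block sits fully home in the clamp's pocket (horizontal distance between block and pocket below 0.005 m and z of block in the frame of clamp below 0.012 m and angle between block's own z axis and vertical below 0.08 rad), for 0.2 s.
2. the lever is shut across the seated block (all of step 1 and value of joint lever below 0.12 rad), for 0.2 s.
3. the left tin is lifted clear of the board, the right one standing on it (height (world z) of tin_left above 0.027 m and contact force between tin_left and the fingers above 0.5 N and contact force between tin_left and board below 0.05 N and contact force between tin_right and board above 0.7 N and contact force between tin_right and the fingers below 0.1 N and angle between tin_right's own z axis and vertical below 0.1 rad), for 0.2 s.
4. the left tin stands on the board again and the right one is lifted clear (height (world z) of tin_right above 0.027 m and contact force between tin_right and the fingers above 0.5 N and contact force between tin_right and board below 0.05 N and contact force between tin_left and board above 0.7 N and contact force between tin_left and the fingers below 0.1 N and angle between tin_left's own z axis and vertical below 0.1 rad), for 0.2 s.
At the end, for the whole second after the job is handed in: Block home in the pocket (5 mm, under 4 mm from the bottom), lever under 0.12 rad; heavier tin held still, within 0.3 rad of upright, 115 to 400 mm up, within 60 mm of the pocket in plan, touching only the fingers; lighter tin (under 2.7 N on the board) upright, untouched on the board (all of step 2 and ((height (world z) of tin_left between 0.115 and 0.4 m and horizontal distance between tin_left and pocket below 0.06 m and angle between tin_left's own z axis and vertical below 0.3 rad and contact force between tin_left and the fingers above 0.5 N and contact force between tin_left and clamp below 0.05 N and contact force between tin_left and block below 0.05 N and linear speed of tin_left below 0.03 m/s and contact force between tin_right and board between 0.7 and 2.7 N and contact force between tin_right and the fingers below 0.1 N and angle between tin_right's own z axis and vertical below 0.1 rad and linear speed of tin_right below 0.02 m/s) or (height (world z) of tin_right between 0.115 and 0.4 m and horizontal distance between tin_right and pocket below 0.06 m and angle between tin_right's own z axis and vertical below 0.3 rad and contact force between tin_right and the fingers above 0.5 N and contact force between tin_right and clamp below 0.05 N and contact force between tin_right and block below 0.05 N and linear speed of tin_right below 0.03 m/s and contact force between tin_left and board between 0.7 and 2.7 N and contact force between tin_left and the fingers below 0.1 N and angle between tin_left's own z axis and vertical below 0.1 rad and linear speed of tin_left below 0.02 m/s))); the arm keeps its last pose, push and grip.
It fails at once if the jar is moved more than 25 mm (distance of jar from where it was at the start of the episode above 0.025 m).
It fails at once if the cone is moved more than 25 mm (distance of cone from where it was at the start of the episode above 0.025 m).
It fails at once if the pot is moved more than 25 mm (distance of pot from where it was at the start of the episode above 0.025 m).
It fails at once if a tin is tipped over (angle between any of tin_left, tin_right's own z axis and vertical above 0.8 rad).
It also fails if it takes over 72 s, if anything falls off the work surface, if the arm or the gripper's body presses on something with over 40 N, if the wrist force passes 120 N, or if a joint passes its speed limit or range.

## Working session

There is one attempt and no reset: what is moved stays moved. The work goes in short steps, each a Python script; the robot and the scene stay as the last script left them, time stands still between calls to the robot, and variables do not carry over. Pictures are saved under pics/ and viewed, at most 10 in all, crops included, and the job is handed in when it is done.

```bash
ls; mkdir -p pics
python3 - <<'E'
from workcell import env,cams,job
import cv2,numpy as np
np.set_printoptions(precision=4,suppress=True)
for n in("top","scene"):
    cv2.imwrite(f"pics/{n}0.png",cams.camera(n)); c=cams.get_calibration(n); print(n,c)
print(cams.get_calibration("wrist")); print(env.get_state(), env.hold_point_z)
E
```

```text
pics
top {'mtx': array([[385.9872,   0.    , 316.4347],
       [  0.    , 385.9872, 200.9605],
       [  0.    ,   0.    ,   1.    ]]), 'eye': array([0.4712, 0.0153, 1.0393]), 'orientation': array([[ 0.0275, -0.9913,  0.1284],
       [-0.9995, -0.0289, -0.0089],
       [ 0.0125, -0.1281, -0.9917]])}
scene {'mtx': array([[392.528 ,   0.    , 324.4722],
       [  0.    , 392.528 , 196.0473],
       [  0.    ,   0.    ,   1.    ]]), 'eye': array([ 1.0535, -0.4935,  0.7823]), 'orientation': array([[ 0.764 ,  0.4584, -0.4541],
       [ 0.6452, -0.5453,  0.5352],
       [-0.0023, -0.7018, -0.7124]])}
{'mtx': array([[348.8275,   0.    , 318.6606],
       [  0.    , 348.8275, 200.5937],
       [  0.    ,   0.    ,   1.    ]]), 'tool_from_camera': array([[ 0.0006, -0.9647, -0.2633,  0.0663],
       [ 1.    ,  0.0003,  0.0009, -0.0004],
       [-0.0008, -0.2633,  0.9647, -0.1418],
       [ 0.    ,  0.    ,  0.    ,  1.    ]])}
{'clock': 0.1, 'joints': array([-70.5884,   3.0545,  92.4842,   0.0013,  84.5696,  -6.8173]), 'qd': array([ 0.0008,  0.0041, -0.2187,  0.0784, -0.0676,  0.0773]), 'joint_efforts': array([ -0.0001, -39.4906, -37.1363,  -0.0001,   0.0039,  -0.    ]), 'ee_pos': array([ 0.276 , -0.5601,  0.2302]), 'tcp_rot': array([[ 0.897 ,  0.442 , -0.0006],
       [ 0.442 , -0.897 ,  0.0018],
       [ 0.0002, -0.0019, -1.    ]]), 'ft_force': array([ 0.2418, -0.6559, -0.4155]), 'moment': array([-0.0289, -0.0336, -0.0398]), 'grip_force': 0.0, 'gripper_width': 0.08547287540550817} 0.0187
```

View pics/top0.png

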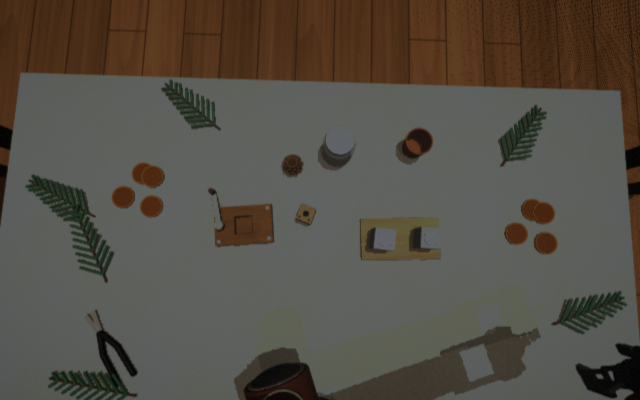

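View pics/scene0.png

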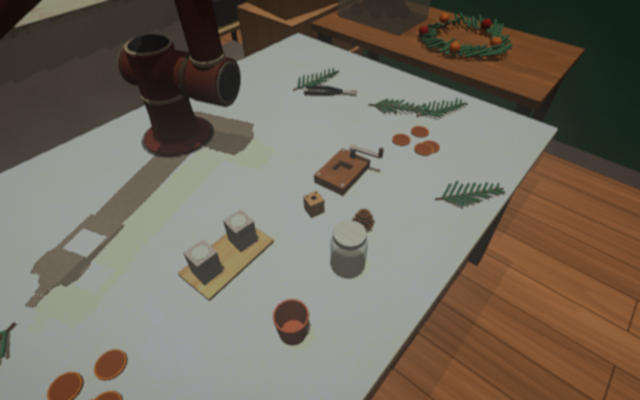

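Top view: clamp around (244,225), with the pivot on its left at (218,226) and the lever pointing up to a knob at (212,191). The block is at (306,213), the tins at (384,239) and (428,238) on the board, and the cone, jar and pot at (292,165), (340,145) and (418,143). I'll cast rough positions and take wrist looks over the clamp/block and the tins.

```bash
cat > h.py <<'E'
from workcell import env,cams,job
import cv2,numpy as np
np.set_printoptions(precision=4,suppress=True)
def R(a):  # tool down, closing direction at angle a (deg) in world plan
    c,s=np.cos(np.radians(a)),np.sin(np.radians(a))
    return np.array([[-s,c,0],[c,s,0],[0,0,-1.]])
def ray(cal,px,z):
    eye,O=cal["eye"],cal["orientation"]
    d=O@np.linalg.inv(cal["mtx"])@np.array([px[0],px[1],1.])
    return eye+d*(z-eye[2])/d[2]
def wristcal(st):
    c=cams.get_calibration("wrist"); T=c["tool_from_camera"]
    return dict(mtx=c["mtx"],eye=st["ee_pos"]+st["tcp_rot"]@T[:3,3],orientation=st["tcp_rot"]@T[:3,:3])
def snap(name):
    st=env.get_state(); im=cams.camera("wrist"); cv2.imwrite(f"pics/{name}.png",im)
    cal=wristcal(st); np.savez(f"pics/{name}.npz",**cal); return im,cal
E
python3 - <<'E'
from h import *
c=cams.get_calibration("top")
for n,p,z in[("block",(306,212.5),.05),("clamp",(244,225),.03),("pivot",(219,226),.065),("knob",(212,191),.09),("tinL",(384,239),.087),("tinR",(429,238),.087),("board",(400,239),.012),("cone",(292,165),.04),("jar",(340,140),.12),("pot",(418,142),.06)]: print(n,ray(c,p,z))
env.move_to([0.42,-0.2,0.28],R(-90)); snap("w_tins")
env.move_to([0.42,0.1,0.28],R(-90)); snap("w_clamp"); print(env.get_state()["clock"],env.get_state()["joints"])
E
```

```text
block [0.5685 0.0325 0.05  ]
clamp [0.5331 0.1935 0.03  ]
pivot [0.5267 0.2499 0.065 ]
knob [0.6114 0.2664 0.09  ]
tinL [ 0.5049 -0.1621  0.087 ]
tinR [ 0.5105 -0.2733  0.087 ]
board [ 0.5088 -0.2187  0.012 ]
cone [0.6944 0.0735 0.04  ]
jar [ 0.7426 -0.0466  0.12  ]
pot [ 0.7613 -0.2551  0.06  ]
2.8083 [  3.3754 -26.2889 113.0292  -0.0231  93.2691  93.475 ]
```

View pics/w_tins.png

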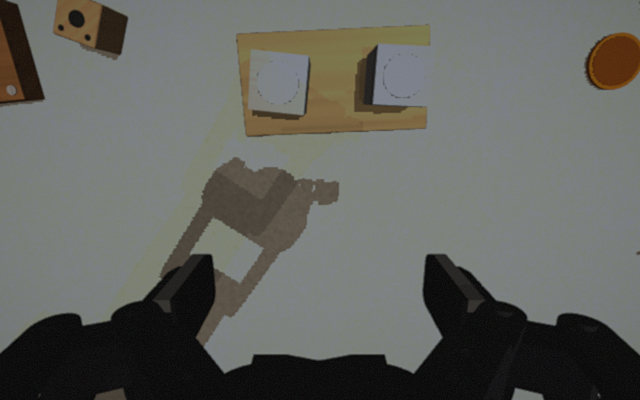

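View pics/w_clamp.png

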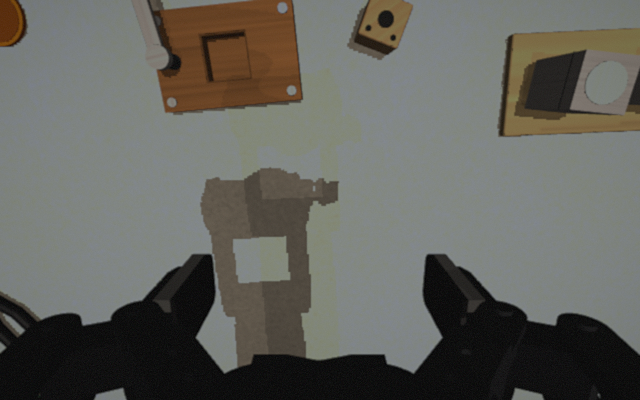

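In w_tins the left tin's lid circle is at (278,81), the right one's at (403,75), and the block's hole at (77,18). In w_clamp the pocket is at (228,57), the pivot at (172,62) and the block's hole at (386,18). Next is a closer look directly over the clamp and block.

Run:
```python
from h import *
c=dict(np.load("pics/w_tins.npz"))
for p in[(278,81),(403,75)]: print("tin",ray(c,p,.087))
for p in[(237,35),(247,136),(428,26),(428,128)]: print("board",ray(c,p,.012))
env.move_to([0.56,0.13,0.24],R(-90)); im,_=snap("w2"); print(env.get_state()["clock"])
```

```text
tin [ 0.5075 -0.1636  0.087 ]
tin [ 0.5127 -0.277   0.087 ]
board [ 0.5593 -0.1127  0.012 ]
board [ 0.4519 -0.1176  0.012 ]
board [ 0.5682 -0.3178  0.012 ]
board [ 0.461  -0.3266  0.012 ]
3.5
```

View pics/w2.png

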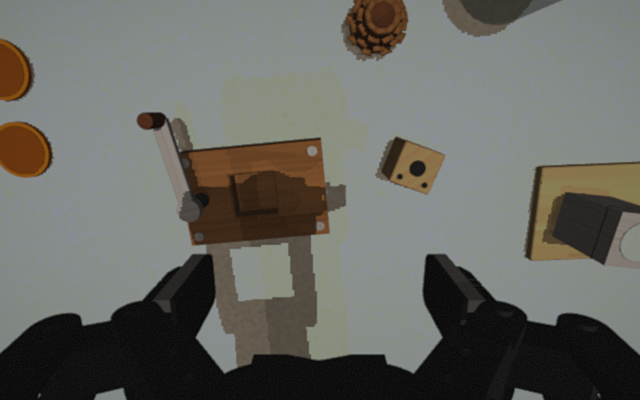

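w2 shows the clamp's corners near (321,138), (329,233) and (190,244), and the pocket near (256,194). The lever knob is at (150,121) and the pivot at (191,207). The block's top is around (415,166), with its hole at (418,169). Next I'll fit these with masks.

Run:
```python
from h import *
im=cv2.imread("pics/w2.png"); c=dict(np.load("pics/w2.npz")); hsv=cv2.cvtColor(im,cv2.COLOR_BGR2HSV)
print("hsv block",hsv[160,405],hsv[180,425],"side",hsv[155,392],"clamp lit",hsv[150,300],"dark",hsv[225,300],"pocket",hsv[195,256],"table",hsv[120,420])
def rect(mask,box,name,z):
    m=np.zeros(mask.shape,np.uint8); x0,y0,x1,y1=box; m[y0:y1,x0:x1]=mask[y0:y1,x0:x1]*255
    m=cv2.morphologyEx(m,cv2.MORPH_OPEN,np.ones((3,3),np.uint8))
    cn=max(cv2.findContours(m,0,2)[0],key=cv2.contourArea)
    W=np.array([ray(c,p,z)[:2] for p in cn[:,0]+0.0],np.float32)
    r=cv2.minAreaRect(W*1000); print(name,r,cv2.boundingRect(cn)); cv2.drawContours(out,[cn],-1,(0,255,0),1)
out=im.copy()
H,S,V=[hsv[...,i].astype(int) for i in range(3)]
rect((S>70)&(V>110),(370,120,460,210),"block",.05)
rect((S>110)&(V>20)&(H<25),(194,125,345,250),"clamp",.03)
for n,p,z in[("hole",(418,169),.05),("piv",(191,207),.069),("knob",(148,121),.093),("s1",(312,151),.03),("s2",(320,226),.03),("s3",(198,237),.03)]: print(n,ray(c,p,z))
cv2.imwrite("pics/c2.png",cv2.resize(out[100:260,130:460],None,fx=2.4,fy=2.4,interpolation=cv2.INTER_CUBIC))
```

```text
hsv block [ 18 123 137] [ 17 125 141] side [ 13 107  43] clamp lit [ 13 173 109] dark [ 14 143  57] pocket [ 11 130  53] table [101  14 146]
block ((567.941162109375, 34.69756317138672), (40.4756965637207, 40.82859802246094), 70.75462341308594) (391, 142, 54, 52)
clamp ((537.715087890625, 194.22543334960938), (100.28265380859375, 143.37506103515625), 5.464493751525879) (194, 139, 135, 105)
hole [0.5668 0.0335 0.05  ]
piv [0.5346 0.248  0.069 ]
knob [0.6139 0.2665 0.093 ]
s1 [0.5816 0.1356 0.03  ]
s2 [0.5019 0.1276 0.03  ]
s3 [0.4895 0.2586 0.03  ]
```

View pics/c2.png

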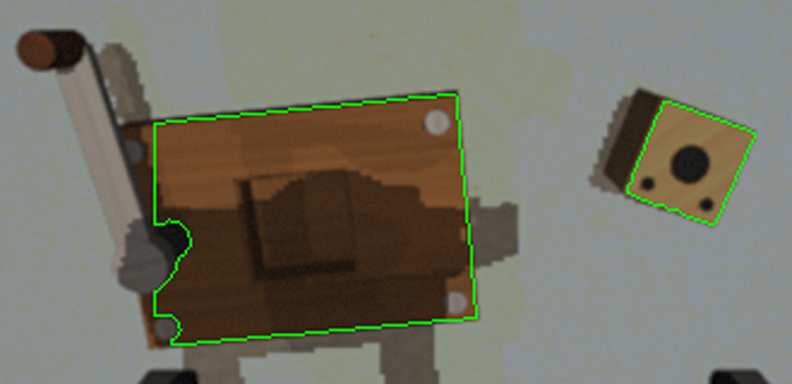

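Run:
```python
from h import *
c=dict(np.load("pics/w2.npz")); f=lambda p:(130+p[0]/2.4,100+p[1]/2.4)
q=[ray(c,f(p),.03)[:2] for p in[(238,180),(256,282),(350,170),(356,270)]]; print(np.array(q),np.mean(q,0))
print("piv",ray(c,f((145,265)),.069),"knob",ray(c,f((37,50)),.093))
A=-19.25
env.move_to([.568,.0345,.12],R(A))
print(env.move_straight([.568,.0345,.023],max_speed=.12,threshold=15))
w=env.command_gripper(0.03,40); s=env.get_state(); print(s["gripper_width"],s["grip_force"],s["ee_pos"],s["clock"])
env.move_straight([.568,.0345,.11]); s=env.get_state(); print(s["gripper_width"],s["ft_force"])
```

```text
[[0.5572 0.2205]
 [0.5115 0.2157]
 [0.5614 0.1726]
 [0.517  0.1715]] [0.5368 0.1951]
piv [0.5312 0.2489 0.069 ] knob [0.614  0.2686 0.093 ]
False
0.04130944164877572 42.68066346645355 [0.5687 0.0344 0.0238] 6.2
0.04128734467393026 [ 0.4604 -0.0221 -1.1584]
```

```bash
cat > ins.py <<'E'
from h import *
import sys
P=np.array([.5369,.1957]); A=5.46
env.move_to([*P,.075],R(A))
def push():
    hit=env.move_straight([*env_target,.031],max_speed=.05,threshold=8); s=env.get_state()
    print(env_target,hit,s["ee_pos"],s["ft_force"],s["clock"]); return s["ee_pos"][2]
x=R(A)
cl=np.array([x[0,1],x[1,1]]); cy=np.array([-cl[1],cl[0]])
for dx,dy in[(0,0),(0,-.0018),(0,.0018),(.0018,0),(-.0018,0)]:
    env_target=P+dx*cl+dy*cy
    env.move_straight([*env_target,.057],max_speed=.1)
    if push()<.042: break
E
python3 ins.py
```

```text
[0.5369 0.1957] True [0.5382 0.1957 0.0533] [-1.6386  0.7208  4.5941] 8.25
[0.5371 0.1939] True [0.5376 0.1942 0.0534] [-0.2747  0.5412  3.6206] 8.7583
[0.5367 0.1975] True [0.5359 0.1971 0.0316] [-0.8831  0.8003  4.2466] 9.5083
```

Run:
```python
from h import *
env.command_gripper(.075); s=env.get_state()
env.move_straight([*s["ee_pos"][:2],.13],max_speed=.2)
piv=np.array([.531,.2515]); k=lambda t:piv+.085*np.array([np.cos(np.radians(t)),np.sin(np.radians(t))])
t0=12.6
env.move_to([*k(t0),.13],R(t0+90)); env.command_gripper(.05)
print(env.move_straight([*k(t0),.075],max_speed=.15,threshold=15))
env.command_gripper(0.005,20); s=env.get_state(); print(s["gripper_width"],s["grip_force"],s["ee_pos"],s["clock"])
for t in np.linspace(t0,-86,7)[1:]:
    env.move_straight([*k(t),.075],R(t+90),max_speed=.12)
    s=env.get_state(); print(t,s["ft_force"],s["gripper_width"],s["ee_pos"])
env.command_gripper(.05); env.move_straight([*k(-86),.16],max_speed=.25)
env.move_to([.50,.0,.24],R(-90)); snap("w3"); print(env.get_state()["clock"])
cv2.imwrite("pics/s3.png",cv2.resize(cams.camera("scene")[100:260,250:450],None,fx=3,fy=3))
```

```text
False
0.013090217504257344 19.810188710689545 [0.6149 0.2704 0.0766] 13.3083
-3.833333333333334 [-0.9781 -0.4834  5.0229] 0.013078948450417205 [0.6168 0.2457 0.0766]
-20.266666666666666 [ 0.6995 -0.0269  5.9147] 0.012915612745865324 [0.6116 0.222  0.0766]
-36.699999999999996 [-0.27   -1.3614  4.6967] 0.012749842890003662 [0.6    0.2006 0.0765]
-53.13333333333333 [-0.7359 -0.9655  5.3996] 0.012920815177970961 [0.5828 0.1834 0.0766]
-69.56666666666668 [-0.2135 -0.8448  5.1695] 0.012841018247485302 [0.5615 0.1717 0.0766]
-86.0 [ 4.9708 -0.5899  2.5283] 0.012987133030475259 [0.5393 0.1667 0.0766]
18.0917
```

View pics/w3.png

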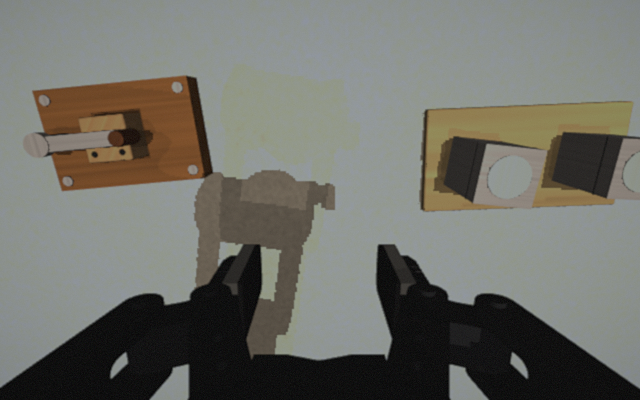

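w3 shows the lever bar lying across the seated block: pivot at (35,144), knob at (120,137). The arc ended with 5 N against the stop, so it's shut. Now I'll heft the left tin, then the right.

```bash
cat > heft.py <<'E'
from h import *
def grab(x,y,a):
    env.move_to([x,y,.17],R(a)); env.command_gripper(.085)
    s=env.get_state(); print("hit",env.move_straight([x,y,.047],max_speed=.15,threshold=15))
    env.command_gripper(.04,60); env.wait(.2); s=env.get_state(); f0=s["ft_force"]; print("w",s["gripper_width"],s["ee_pos"],s["grip_force"],f0)
    env.move_straight([x,y,.107],max_speed=.1); env.wait(.6)
    f=np.mean([(env.wait(.05),env.get_state()["ft_force"])[1] for _ in range(6)],0); s=env.get_state()
    print("lift f",f,"w",s["gripper_width"],s["clock"]); return f
E
python3 - <<'E'
from heft import *
x,y=.5075,-.162
grab(x,y,-5)
print(env.move_straight([x,y,.0465],max_speed=.08,threshold=6)); env.wait(.2)
s=env.get_state(); print(s["ee_pos"],s["ft_force"])
env.command_gripper(.085); env.wait(.2); env.move_straight([x,y,.17],max_speed=.2)
snap("w4"); print(env.get_state()["clock"],env.get_state()["ft_force"])
E
```

```text
hit False
w 0.05127651300602277 [ 0.508  -0.1624  0.0482] 65.06194442510605 [-3.2129  0.4939  6.0998]
lift f [ 0.1618  0.4985 -4.636 ] w 0.051088665592234336 23.375
True
[ 0.5059 -0.1613  0.0481] [0.6749 0.1736 5.4483]
25.7167 [-0.3368  0.5884 -0.1515]
```

View pics/w4.png

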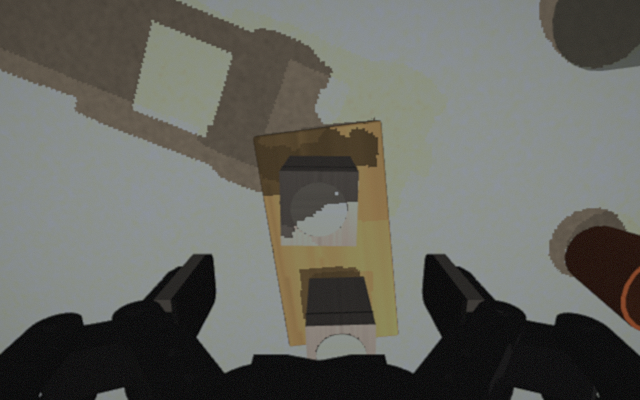

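w4 shows the left tin upright on the board (lid at (320,212)) and the right tin behind it (lid near (340,355)). The left tin weighed about 4.5 N, which makes it the heavy one. I'll heft the right tin to confirm.

Run:
```python
from heft import *
x,y=.5125,-.2755
f=grab(x,y,-3)
env.move_straight([x,y,.0465],max_speed=.08,threshold=6); env.wait(.2)
s=env.get_state(); print(s["ee_pos"],s["ft_force"])
env.command_gripper(.085); env.wait(.2); env.move_straight([x,y,.17],max_speed=.2)
print(env.get_state()["clock"],env.get_state()["ft_force"])
if f[2]>-3:
    x,y=.5065,-.1615
    f=grab(x,y,-5)
    env.move_straight([x,y,.25],max_speed=.2)
    env.move_straight([.52,.06,.25],R(0),max_speed=.2)
    env.move_straight([.5365,.197,.25],R(5.46),max_speed=.15); env.wait(1)
    s=env.get_state(); print(s["ee_pos"],s["ft_force"],s["gripper_width"],s["clock"])
    snap("w5"); cv2.imwrite("pics/s5.png",cams.camera("scene")); cv2.imwrite("pics/t5.png",cams.camera("top"))
```

```text
hit False
w 0.05093034762157938 [ 0.5133 -0.2761  0.0483] 63.50872904062271 [ 0.5621 -0.0407  6.1458]
lift f [-0.0609  0.0579 -1.5039] w 0.05146654390288146 29.6833
[ 0.5111 -0.2745  0.0482] [ 0.3514 -0.8741  4.4952]
31.975 [-0.298   0.3719 -0.5866]
hit False
w 0.05137282156824993 [ 0.507  -0.1619  0.0482] 64.64167445898056 [-2.1432  0.0763  6.2655]
lift f [ 0.0027 -0.327  -4.4856] w 0.05132843354529492 35.95
[0.5365 0.197  0.25  ] [-0.0489 -0.937  -4.2018] 0.05114782044450267 40.1417
```

View pics/s5.png

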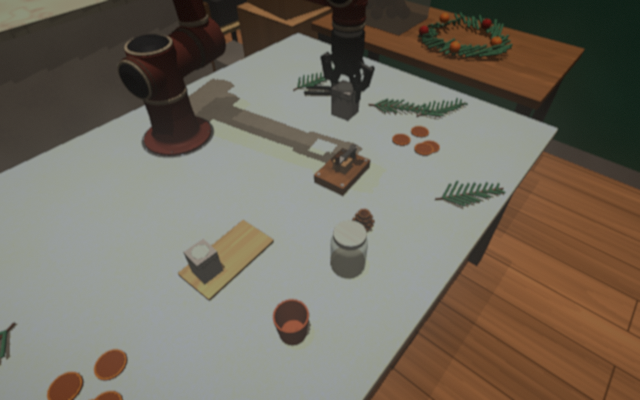

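The scene picture shows the heavy tin held upright above the clamp at (345,100) and the lever shut across the block at (345,160). The light tin stands on the board at (203,262), and the jar, cone and pot haven't moved. Handing in.

```bash
python3 -c "
from workcell import job
print(job.finish_job())"
```

```text
the job is handed in; nothing more can be done
None
```

I handed the job in at about 40 s with the block seated and the lever shut; the left tin is the heavier (about 4.5 N against 1.5 N) and is held upright above the clamp, with the right tin left standing on the board (the hand-in returned no verdict).

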